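# Scrub the tall tumbler and hang the bottle brush up to dry

## Robot

A 6-joint arm with a two-finger parallel gripper is mounted at the origin on the work surface. World frame = base frame: x ahead of the robot, y to its left, z up, the work surface at z = 0. Lengths are in m, angles in rad, forces in N, time in s.
With the tool pointing down it reaches from about 0.375 to 0.975 m from the base axis. Payload 3.8 kg.
Tool frame: the origin (TCP) lies between the finger pads; the fingertips stand 22 mm ahead of it and the grasp point (between the pads) lies 3 mm ahead of it (bot.finger_overhang is the distance from the TCP to the fingertips, in m); x points along the fingers, y is the direction in which the jaws open and shut, and the axes are right-handed (so a half turn about x gives the same grasp; the last joint's range is limited). The gripper opens to 85 mm and grips with 20 to 120 N. Pads are 22 mm wide; open, the fingers measure 114 mm over their backs; the gripper's body (76 mm by 85 mm) begins 54 mm behind the grasp point. The pads swing forward as they close: fully open they stand 13 mm farther back than shut.
Start: joints at [-1.268, 0.264, 1.604, -0, 1.274, -0.037], TCP at [0.225, -0.636, 0.253] pointing down, gripper open.
Joint ranges: [-2.63, 2.63], [-0.94, 2.18], [0.31, 2.57], [-1.31, 4.45], [0, 2.66], [-2.55, 2.55]. Speed limits (rad/s): [2.57, 2.57, 3.14, 3.14, 3.14, 3.14].

## Interface

Orientations are given as a rotation vector (axis times angle).
In Python, from workcell import bot gives the robot as it stands. The module is installed in compiled form; this text tells all that it offers.
- The arm moves only by the tool arm_command, never from a script. Its argument "series" is a list that holds one entry, the list of rows, each a list of 7 numbers: the turn, a rotation vector about the tool's x, y, z in rad, then the shift along the tool's x, y, z in cm, then the opening, from 0 (shut) to 1 (fully open). In form: [[[rx, ry, rz, x, y, z, grip], ...]]. A call has 1 to 10 rows; each row shifts and turns the pose as measured when the row begins, along the tool's axes as they then stand; what a row does not reach is not made up. A row lasts 1/10 s, in which the tool goes at most 50 mm and 8.59 degrees, less where a joint would pass 70% of its speed; a pose out of reach is approached as far as the arm can. A call is refused whole if a number of a shift passes 5 or a number of a turn 0.15, either way. A call with a gripper value outside its range is refused whole. The fingers move at their own pace and stop on an object; "newtons" is the grip in N (left out, the last holds). Time passes only in rows, so rows that do not move let the fingers close. It gives the time, the measured TCP pose, the force and the opening at its end, in the units of the state.
- bot.read_state(): the state, without advancing time (a new reading comes with each control period).
- bot.read_camera(name): name is "scene" or "top" or "wrist"; returns (picture, depth): 400x640x3 uint8, blue, green, red; 400x640 float32, m along the optical axis (not along the pixel's ray), 0 where there is no reading.
- bot.camera_info(name): a dict with "K" (3x3 intrinsics, pixels), "extrinsics" (4x4, takes a point from camera to world coordinates). Camera axes: x right, y down, z forward; pixel columns grow to the right and rows downward; lengths in m; the calibration is good to about 2 mm. A picture is of the moment at which its call begins: read the wrist's pose just before it. camera_info takes no time and is no camera call; for the wrist camera it gives the pose at the moment of the call.
- bot.finish_job(): hands the job in, once; it reports no verdict.
The state is a dict: "time": time; "q": joint angles; "joint_vel": joint speeds; "joint_torque": joint torques, N m; "tool_pos": TCP position; "tcp_rot": TCP orientation; "wrist_force": force on the tool from outside, world axes, zero at the start; "torque": the same for the moment, N m; "width": opening from 0.0 (shut) to 1.0 (fully open).
Only numpy, scipy, OpenCV 4.12 (cv2) and the standard library are available. Lean on these libraries where they do the work, as an engineer would, in place of code of your own. Each camera call takes 0.05 s, during which the arm holds its last target.

## Task

Take the bottle brush out of the white mug by its ring and scrub the tall steel tumbler with it: run its head right down to the tumbler's bottom, draw it up by more than half the tumbler's height and run it right down to the bottom again. Then hang the brush by its ring on the free peg of the drying rail and let it hang still. Keep the mug and the tumbler standing where they are and do not disturb anything else.

Things in the scene. Friction and masses are not known exactly. Their poses are not given: they have to be found in the camera images.
- brush: White bottle brush, 183 mm long, about 80 g, upright in the mug. Origin: centre of its flat foot; z up along it. Grey bristle head 33 mm diameter, z 0 to 75; stem 11 mm thick; on top a flat ring in its y-z plane, 62 mm over, hole 40 mm, 9 mm thick along x. The ring's top bar is at z 172 to 183 and can be gripped from above, fingers closing along the brush's x.
- brush_eye (a point): Centre of the hole of the brush's ring, 152 mm above the brush's foot; x is the axis of the hole.
- mug: White ceramic mug with a side handle, 85 mm high, outer diameter about 56 mm, in which the brush stands. Origin at the centre of its underside, z up. The brush's foot stands about 6 mm above it.
- tall_tumbler: The taller of two plain steel tumblers: 105 mm high, outer diameter 62 mm at the foot and 72 mm at the rim, walls 3 mm, inner floor 5 mm above the underside. Origin at the centre of the underside, z up.
- short_tumbler: The shorter steel tumbler, 65 mm high, the same 72 mm over the rim; leave it alone. Origin at the centre of the underside.
- peg: The free one of three like pegs on the wooden drying rail (any place). Origin on its axis at the rail's front face, 225 mm above the table; it runs level along its -x (towards the robot) for 75 mm, diameter 10 mm, then turns up: its end is 88 mm out, 16 mm above the axis. Pegs 110 mm apart; the rail's bar is 210 to 235 mm high.
- peg_tip (a point): Middle of the free peg's upturned tip, 83 mm out from the rail's face and 11 mm above the peg's axis.
- mirror: Round black hand mirror, 72 mm wide, hanging by the eye of its handle on another peg, reaching 143 mm below the eye. Origin at the centre of its eye, z up.
- mwiko: Flat wooden cooking spatula, 46 mm wide, hanging by its eye on the third peg, reaching 155 mm below the eye. Origin at the centre of its eye, z up.
- lotion: White lotion bottle standing upright, diameter 52 mm, 155 mm high. Origin at the centre of its underside.
- spray: Plain aluminium spray can standing upright, diameter 50 mm, 158 mm high. Origin at the centre of its underside.
- egg_cup: Green plastic egg cup, diameter 42 mm, 49 mm high. Origin at the centre of its underside.
- torch: Black battery torch lying flat, 145 mm long along its x, about 46 mm thick. Origin under its middle.
- hairbrush: Wooden hairbrush lying bristles down, 198 mm long along its x, 58 mm wide, 28 mm high. Origin under its middle.
- tweezer: Steel tweezer, 95 mm long along its y, lying in the shallow aluminium tray (100 x 300 mm, rim 18 mm high) under the pegs. Origin under its middle.
Things that resemble listed ones, but are neither listed nor needed, are in the scene too. Of the things that look like the brush, the largest one is meant. What is shaped like the mug but turquoise is not meant.

How it is judged:
On the way, in this order (a step that is already met when the one before it is completed fails the run):
1. the brush's foot is within 17 mm of the tall tumbler's inner floor, the tumbler upright (horizontal distance between brush and tall_tumbler below 0.028 m and angle between tall_tumbler's own z axis and vertical below 0.2 rad and z of brush in the frame of tall_tumbler below 0.022 m), for 0.1 s.
2. the brush is drawn up by more than 45 mm off the floor, still over the tumbler (horizontal distance between brush and tall_tumbler below 0.028 m and angle between tall_tumbler's own z axis and vertical below 0.2 rad and z of brush in the frame of tall_tumbler above 0.05 m), for 0.05 s.
3. the brush's foot is within 17 mm of the tall tumbler's floor again (all of step 1), for 0.1 s.
At the end, for the whole second after the job is handed in: The brush hangs still on the free peg: ring centre 3 to 80 mm out from the rail, within 12 mm sideways and 8 to 24 mm below the peg's axis, tilt under 0.3 rad. Mug and tall tumbler upright (0.15 rad), within 50 mm of where they were; all else within 30 mm of where it was (x of brush_eye in the frame of peg between -0.08 and -0.003 m and y of brush_eye in the frame of peg between -0.012 and 0.012 m and z of brush_eye in the frame of peg between -0.024 and -0.008 m and contact force between brush and peg above 0.2 N and angle between brush's own z axis and vertical below 0.3 rad and linear speed of brush below 0.05 m/s and distance of each of mug, tall_tumbler from where it was at the start of the episode below 0.05 m and angle between each of mug, tall_tumbler's own z axis and vertical below 0.15 rad and distance of each of mirror, mwiko, short_tumbler, lotion, spray, egg_cup, torch, hairbrush, tweezer from where it was at the start of the episode below 0.03 m); the robot touches nothing.
It fails at once if the mug or the tall tumbler is tipped over (angle between any of mug, tall_tumbler's own z axis and vertical above 0.6 rad).
It fails at once if a bystander is disturbed (moved more than 40 mm) (distance of any of mirror, mwiko, short_tumbler, lotion, spray, egg_cup, torch, hairbrush, tweezer from where it was at the start of the episode above 0.04 m).
It also fails if it takes over 72 s, if anything falls off the work surface, if the arm or the gripper's body presses on something with over 40 N, if the wrist force passes 120 N, or if a joint passes its speed limit or range.

## Working session

There is one attempt and no reset: what is moved stays moved. The work goes in short steps, Python scripts to look and compute and a tool call to move; the robot and the scene stay as the last step left them, time stands still between calls to the robot, and variables do not carry over. Pictures are saved under pics/ and viewed, and the job is handed in when it is done.

Besides the shell and the picture viewer there is one more tool, called after "Request:" by a JSON object that holds its "name" and its "arguments", one argument or row to a line. arm_command: Moves the arm, as the interface text tells. Its arguments: {"type":"object","properties":{"series":{"type":"array"},"newtons":{"type":"number"}},"required":["series"]}

```bash
mkdir -p pics; cat > h.py <<'E'
import numpy as np,cv2
from scipy.spatial.transform import Rotation as R
from workcell import bot
def ray(ci,u,v):
    K=np.array(ci["K"]);T=np.array(ci["extrinsics"])
    d=T[:3,:3]@np.linalg.inv(K)@np.array([u,v,1.]);return T[:3,3],d
def onz(ci,u,v,z):
    o,d=ray(ci,u,v);return o+d*(z-o[2])/d[2]
def pts(ci,dep):
    K=np.array(ci["K"]);T=np.array(ci["extrinsics"])
    v,u=np.mgrid[:dep.shape[0],:dep.shape[1]]
    p=np.stack([u,v,np.ones_like(u)],-1)@np.linalg.inv(K).T*dep[...,None]
    return p@T[:3,:3].T+T[:3,3]
E
python3 - <<'E'
from h import *
print(bot.read_state())
for n in ["scene","top","wrist"]:
    ci=bot.camera_info(n)
    im,d=bot.read_camera(n)
    cv2.imwrite(f"pics/{n}0.png",im);np.savez(f"{n}0.npz",im=im,d=d,K=ci["K"],extrinsics=ci["extrinsics"])
    print(n,np.round(ci["K"],1).tolist(),np.round(ci["extrinsics"],3).tolist())
E
```

```text
{'time': 0.0, 'q': array([-1.26790273e+00,  2.64764604e-01,  1.60538320e+00, -9.30458260e-06,
        1.27368891e+00, -3.68879710e-02]), 'joint_vel': array([-0.00140994,  0.00021189, -0.00144628,  0.00194615, -0.00116608,
       -0.00017531]), 'joint_torque': array([-1.14004251e-04, -5.15106690e+01, -3.67314327e+01,  2.72578673e-04,
        1.30484859e-02, -2.18256201e-05]), 'tool_pos': array([ 0.22476414, -0.63575525,  0.25194928]), 'tcp_rot': array([ 2.03762812,  0.3518992 , -2.03826167]), 'wrist_force': array([ 0.25637727, -0.1429717 , -0.02652813]), 'torque': array([-0.04655271,  0.02870272,  0.06977955]), 'width': 0.9976667636350469}
scene [[433.4, 0.0, 320.7], [0.0, 433.4, 199.6], [0.0, 0.0, 1.0]] [[-0.424, 0.598, -0.68, 1.363], [0.906, 0.281, -0.317, 0.347], [0.002, -0.75, -0.661, 0.945], [0.0, 0.0, 0.0, 1.0]]
top [[380.0, 0.0, 318.0], [0.0, 380.0, 194.6], [0.0, 0.0, 1.0]] [[0.028, -0.982, 0.185, 0.394], [-1.0, -0.029, -0.003, -0.025], [0.008, -0.185, -0.983, 1.095], [0.0, 0.0, 0.0, 1.0]]
wrist [[315.0, 0.0, 318.7], [0.0, 315.0, 196.0], [0.0, 0.0, 1.0]] [[0.333, -0.907, -0.258, 0.29], [-0.943, -0.321, -0.089, -0.613], [-0.002, 0.273, -0.962, 0.373], [0.0, 0.0, 0.0, 1.0]]
```

View pics/scene0.png

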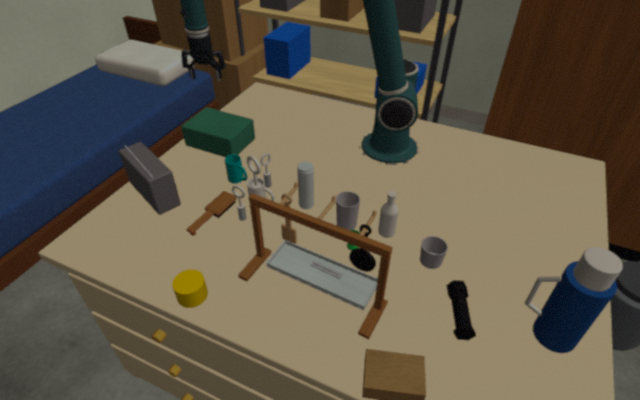

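View pics/top0.png

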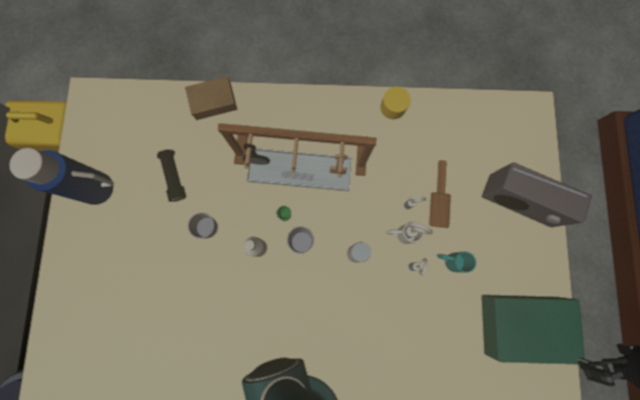

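View pics/wrist0.png

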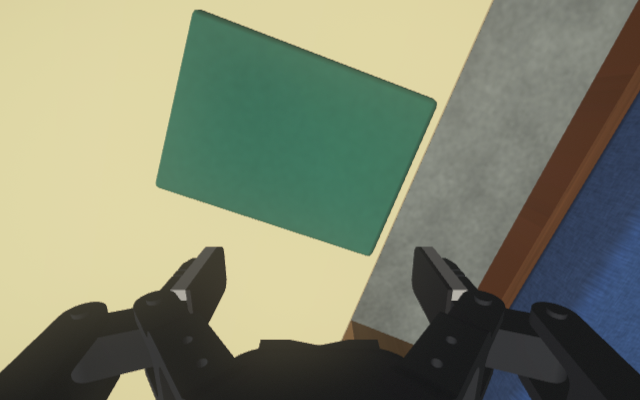

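The scene view shows three brush-like things, at about (256,175), (267,172) and (240,203). The rail's free peg is the middle one. I'll crop in closer.

```bash
python3 - <<'E'
from h import *
a=np.load("scene0.npz");b=np.load("top0.npz")
c1=cv2.resize(a["im"][140:260,220:420],None,fx=4,fy=4,interpolation=cv2.INTER_CUBIC);cv2.imwrite("pics/s_crop.png",c1[:,:800])
c2=cv2.resize(b["im"][120:280,220:480],None,fx=3,fy=3,interpolation=cv2.INTER_CUBIC);cv2.imwrite("pics/t_crop.png",c2)
E
```

```text
(no output)
```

View pics/s_crop.png

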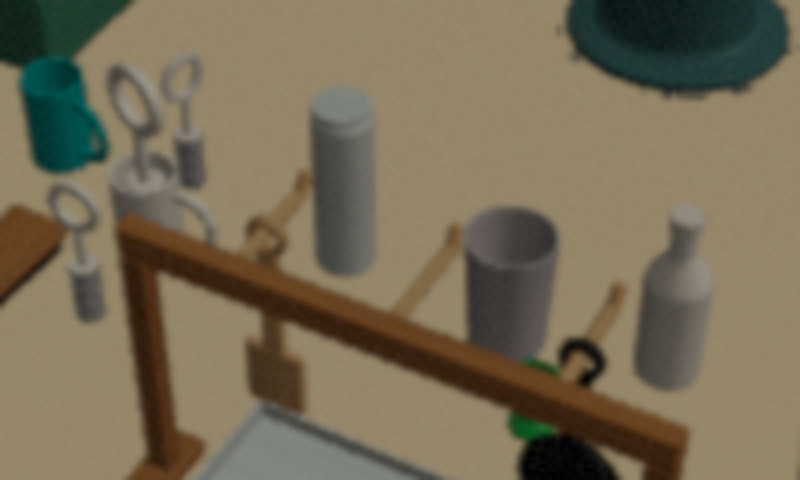

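View pics/t_crop.png

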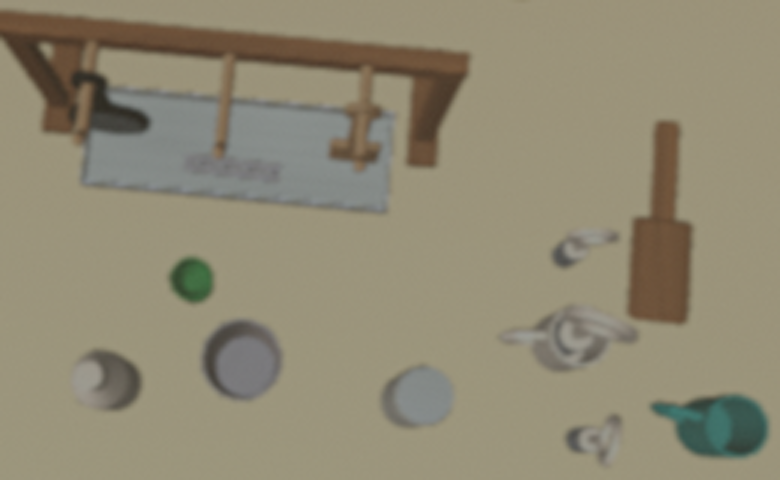

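Candidates in the top view are the brush in the white mug (410,231) and two smaller ones standing free at (414,202) and (419,266). The largest, in the white mug, is the one meant. The peg to use is the middle one, with its base at about (296,138). Next I measure from depth.

```bash
python3 - <<'E'
from h import *
for n in ["top","scene"]:
    a=np.load(n+"0.npz");P=pts(a,a["d"])
    ok=a["d"]>0
    def box(x0,x1,y0,y1,z0,z1):
        m=ok&(P[...,0]>x0)&(P[...,0]<x1)&(P[...,1]>y0)&(P[...,1]<y1)&(P[...,2]>z0)&(P[...,2]<z1);return P[m]
    # clusters per height
    m=ok&(P[...,2]>0.03)&(P[...,2]<0.3)&(P[...,0]>0.3)&(P[...,0]<0.95)&(abs(P[...,1])<0.6)
    k,l,s,c=cv2.connectedComponentsWithStats(m.astype(np.uint8))
    print(n)
    for i in range(1,k):
        if s[i,4]<15: continue
        q=P[l==i];print(s[i].tolist(),np.round(q.min(0),3),np.round(q.max(0),3))
        z=q[:,2].max(); t=q[q[:,2]>z-.012]; print("   top",np.round(t.mean(0),3),np.round(np.ptp(t,axis=0),3),len(t))
E
```

```text
top
[185, 76, 51, 41, 1400] [0.819 0.225 0.03 ] [0.941 0.373 0.057]
   top [0.879 0.298 0.05 ] [0.123 0.148 0.012] 1280
[382, 86, 29, 30, 654] [ 0.839 -0.289  0.03 ] [ 0.921 -0.21   0.065]
   top [ 0.879 -0.25   0.06 ] [0.082 0.077 0.012] 563
[218, 123, 159, 54, 2804] [ 0.6   -0.162  0.03 ] [0.724 0.217 0.244]
   top [0.696 0.029 0.235] [0.124 0.377 0.012] 1279
[157, 149, 28, 52, 696] [0.566 0.354 0.03 ] [0.715 0.442 0.05 ]
   top [0.637 0.394 0.043] [0.147 0.076 0.012] 480
[32, 150, 82, 53, 2407] [0.553 0.527 0.03 ] [0.646 0.6   0.284]
   top [0.599 0.592 0.278] [0.059 0.017 0.012] 206
[485, 162, 57, 49, 1989] [ 0.563 -0.6    0.03 ] [ 0.678 -0.504  0.151]
   top [ 0.623 -0.561  0.141] [0.104 0.09  0.012] 598
[406, 196, 21, 12, 140] [ 0.565 -0.31   0.033] [ 0.583 -0.268  0.136]
   top [ 0.577 -0.288  0.131] [0.007 0.031 0.012] 37
[277, 205, 15, 16, 79] [0.518 0.046 0.03 ] [0.558 0.085 0.054]
   top [0.538 0.066 0.049] [0.039 0.039 0.012] 50
[188, 212, 29, 27, 278] [0.46  0.252 0.03 ] [0.531 0.323 0.069]
   top [0.496 0.291 0.063] [0.071 0.071 0.012] 136
[387, 221, 46, 22, 501] [ 0.46
[... 1437 characters left out ...]
[379, 191, 19, 41, 554] [0.43  0.112 0.03 ] [0.47  0.163 0.157]
   top [0.445 0.137 0.153] [0.025 0.023 0.011] 56
[420, 236, 28, 27, 473] [0.459 0.252 0.03 ] [0.533 0.322 0.069]
   top [0.495 0.287 0.062] [0.075 0.07  0.012] 160
[524, 247, 70, 93, 2389] [0.559 0.527 0.03 ] [0.65  0.6   0.282]
   top [0.606 0.592 0.278] [0.059 0.017 0.012] 175
[172, 269, 34, 33, 853] [ 0.842 -0.291  0.03 ] [ 0.921 -0.209  0.065]
   top [ 0.883 -0.249  0.06 ] [0.078 0.081 0.012] 665
[448, 280, 27, 54, 810] [0.567 0.352 0.03 ] [0.715 0.44  0.051]
   top [0.64  0.395 0.043] [0.146 0.078 0.012] 477
[363, 349, 63, 51, 2652] [0.821 0.224 0.03 ] [0.943 0.373 0.055]
   top [0.884 0.3   0.049] [0.122 0.147 0.012] 2466
```

```bash
python3 - <<'E'
from h import *
for n in ["top","scene"]:
    a=np.load(n+"0.npz");P=pts(a,a["d"]);ok=a["d"]>0
    def box(x0,x1,y0,y1,z0,z1):
        m=ok&(P[...,0]>x0)&(P[...,0]<x1)&(P[...,1]>y0)&(P[...,1]<y1)&(P[...,2]>z0)&(P[...,2]<z1);return P[m]
    q=box(.44,.55,-.34,-.22,.13,.2)
    c=q.mean(0);u,s,v=np.linalg.svd(q-c);print(n,"ring",len(q),c.round(4),q.min(0).round(4),q.max(0).round(4),"normal",v[2].round(3),(s/len(q)**.5).round(4))
    xy=q[:,:2];print("  2d",np.linalg.eigh(np.cov(xy.T))[1].round(3).tolist())
    rim=box(.44,.55,-.34,-.2,.07,.095);(rc,rr,ra)=cv2.minAreaRect(rim[:,:2].astype(np.float32));print(" mugtop",rim.mean(0).round(3),rim.min(0).round(3),rim.max(0).round(3))
    # rail top edges
    q=box(.6,.8,-.2,.25,.228,.25); 
    for p0 in [-.1,-.04,-.02,0,.02,.04,.06,.08,.1,.14]:
        w=q[abs(q[:,1]-p0)<.006]
        if len(w): print("   y",p0,len(w),"x",w[:,0].min().round(4),w[:,0].max().round(4),"z",w[:,2].mean().round(4))
    # middle peg
    q=box(.58,.71,.0,.075,.205,.26)
    np.save(n+"_peg.npy",q)
    for x0 in np.arange(.585,.71,.01):
        w=q[abs(q[:,0]-x0)<.005]
        if len(w): print("   x",x0.round(3),len(w),"y",w[:,1].min().round(4),w[:,1].max().round(4),"z",w[:,2].min().round(4),w[:,2].max().round(4))
E
```

```text
top ring 172 [ 0.4941 -0.2804  0.1651] [ 0.4807 -0.3097  0.1303] [ 0.5084 -0.2543  0.1898] normal [-0.931  0.364  0.028] [0.0196 0.0162 0.0026]
  2d [[-0.93, 0.367], [0.367, 0.93]]
 mugtop [ 0.488 -0.273  0.08 ] [ 0.465 -0.311  0.07 ] [ 0.52  -0.232  0.094]
   y -0.1 40 x 0.6854 0.7029 z 0.2346
   y -0.04 37 x 0.6893 0.7059 z 0.2348
   y -0.02 40 x 0.6899 0.7078 z 0.2342
   y 0 40 x 0.6927 0.7104 z 0.2344
   y 0.02 46 x 0.6659 0.7122 z 0.2337
   y 0.04 53 x 0.6068 0.7113 z 0.2343
   y 0.06 39 x 0.6963 0.7131 z 0.2343
   y 0.08 39 x 0.6969 0.7146 z 0.2351
   y 0.1 41 x 0.6985 0.7172 z 0.2347
   y 0.14 152 x 0.6141 0.7178 z 0.2328
   x 0.605 7 y 0.0299 0.0367 z 0.2359 0.243
   x 0.615 14 y 0.0279 0.0374 z 0.2316 0.2424
   x 0.625 16 y 0.0286 0.036 z 0.2261 0.2335
   x 0.635 18 y 0.0267 0.0363 z 0.2249 0.2319
   x 0.645 16 y 0.0271 0.0346 z 0.2259 0.231
   x 0.655 19 y 0.0254 0.0346 z 0.2229 0.2324
   x 0.665 15 y 0.0255 0.0329 z 0.2251 0.233
   x 0.675 19 y 0.0238 0.0335 z 0.2235 0.2317
   x 0.685 17 y 0.0239 0.0312 z 0.2268 0.2317
   x 0.695 160 y 0.0002 0.0743 z 0.2113 0.2391
   x 0.
[... 476 characters left out ...]
143 z 0.2333
   y 0.04 45 x 0.6102 0.7142 z 0.2339
   y 0.06 34 x 0.697 0.7162 z 0.234
   y 0.08 37 x 0.699 0.7179 z 0.2338
   y 0.1 40 x 0.6983 0.7184 z 0.2335
   y 0.14 128 x 0.6152 0.721 z 0.2324
   x 0.605 1 y 0.0325 0.0325 z 0.241 0.241
   x 0.615 24 y 0.0276 0.0368 z 0.2261 0.2415
   x 0.625 13 y 0.0289 0.0357 z 0.2235 0.2316
   x 0.635 13 y 0.0279 0.0355 z 0.2225 0.2304
   x 0.645 11 y 0.0263 0.0349 z 0.2231 0.2318
   x 0.655 13 y 0.0237 0.0333 z 0.2236 0.2302
   x 0.665 12 y 0.0271 0.0332 z 0.2216 0.2312
   x 0.675 15 y 0.0231 0.0341 z 0.226 0.2295
   x 0.685 10 y 0.0255 0.0321 z 0.2224 0.231
   x 0.695 39 y 0.0001 0.0698 z 0.2323 0.2371
   x 0.705 113 y 0.0006 0.0747 z 0.2083 0.2391
```

```bash
cat >> h.py <<'E'
def plan(p,yaw=None):
    """target TCP pos, yaw of tool-y (mod pi), tool x straight down"""
    s=bot.read_state();T=R.from_rotvec(s["tcp_rot"]).as_matrix()
    ys=T[:,1];cur=np.arctan2(ys[1],ys[0])
    if yaw is None: yaw=cur
    d=(yaw-cur+np.pi/2)%np.pi-np.pi/2
    y=np.array([np.cos(cur+d),np.sin(cur+d),0]);x=np.array([0,0,-1.]);G=np.stack([x,y,np.cross(x,y)],1)
    rv=R.from_matrix(T.T@G).as_rotvec();dp=np.array(p)-s["tool_pos"]
    print("t",round(s["time"],2),"pos",s["tool_pos"].round(4),"yaw",round(cur,3),"w",round(s["width"],3),"F",s["wrist_force"].round(1))
    print("q",s["q"].round(2),"turn",rv.round(3),"shift cm before turn",(T.T@dp*100).round(2),"after turn",(G.T@dp*100).round(2))
E
python3 -c "
from h import *
plan([.4955,-.2812,.26],-.363)"
```

```text
t 0.15 pos [ 0.2248 -0.6359  0.2522] yaw -1.231 w 1.0 F [-0.5  0.2 -0.5]
q [-1.27  0.26  1.61  0.    1.27 -0.04] turn [-0.868 -0.001  0.002] shift cm before turn [ -0.73 -24.42 -37.34] after turn [ -0.78  12.71 -42.77]
```

Request:
{"name": "arm_command", "arguments": {
  "series": [
    [[-0.145,0,0,0,0,0,1],[-0.145,0,0,0,0,0,1],[-0.145,0,0,0,0,0,1],[-0.145,0,0,0,0,0,1],[-0.145,0,0,0,0,0,1],[-0.143,0,0,0,0,0,1],[0,0,0,-0.2,1.2,-4,1],[0,0,0,-0.2,1.2,-4,1],[0,0,0,-0.2,1.2,-4,1],[0,0,0,0,1.2,-4,1]]
  ]
}}

```text
time: 1.15
tool_pos: [0.3203, -0.4982, 0.2525]
tcp_rot: [1.457, 1.041, -1.454]
wrist_force: [0.8, -0.5, -0.1]
width: 1.001
```

```bash
python3 -c "
from h import *
plan([.4955,-.2812,.26],-.363)"
```

```text
t 1.15 pos [ 0.3203 -0.4982  0.2525] yaw -0.337 w 1.001 F [ 0.8 -0.5 -0.1]
q [-1.04  0.12  1.78  0.    1.26 -0.7 ] turn [ 0.026 -0.007  0.007] shift cm before turn [ -0.63   9.34 -26.28] after turn [ -0.75   8.67 -26.51]
```

Request:
{"name": "arm_command", "arguments": {
  "series": [
    [[0.026,0,0,0,1.2,-4,1],[0,0,0,-0.3,1.2,-4,1],[0,0,0,-0.3,1.2,-4,1],[0,0,0,-0.2,1.2,-4,1],[0,0,0,0,1.2,-4,1],[0,0,0,0,1.2,-3.5,1],[0,0,0,0,1,-2.5,1],[0,0,0,0,0,0,1]]
  ]
}}

```text
time: 1.95
tool_pos: [0.4952, -0.2688, 0.2601]
tcp_rot: [1.476, 1.031, -1.47]
wrist_force: [0.1, -0.2, -0.2]
width: 1.0
```

```bash
python3 - <<'E'
from h import *
plan([.4955,-.2812,.26],-.363)
ci=bot.camera_info("wrist");im,d=bot.read_camera("wrist");cv2.imwrite("pics/w1.png",im);np.savez("w1.npz",im=im,d=d,K=ci["K"],extrinsics=ci["extrinsics"])
P=pts(ci,d)
m=(d>0)&(P[...,2]>.12)&(P[...,2]<.2)&(abs(P[...,0]-.495)<.04)&(abs(P[...,1]+.281)<.045)
q=P[m];print(len(q),q.min(0),q.max(0));t=q[q[:,2]>.175];print(t.mean(0),t.min(0),t.max(0))
w,v=np.linalg.eigh(np.cov(q[:,:2].T));print(w,v)
E
```

```text
t 1.95 pos [ 0.4952 -0.2688  0.2601] yaw -0.361 w 1.0 F [ 0.1 -0.2 -0.2]
q [-0.55  0.06  1.83  0.01  1.27 -0.19] turn [ 0.002 -0.01   0.009] shift cm before turn [-0.01  0.47  1.15] after turn [0.01 0.47 1.15]
1054 [ 0.48176887 -0.30677552  0.1212886 ] [ 0.50838998 -0.25271509  0.18874947]
[ 0.49525753 -0.27894798  0.18347407] [ 0.48176887 -0.3057749   0.17501034] [ 0.50602949 -0.25812502  0.18874947]
[6.43891244e-06 2.32889647e-04] [[-0.93523423  0.35402958]
 [ 0.35402958  0.93523423]]
```

View pics/w1.png

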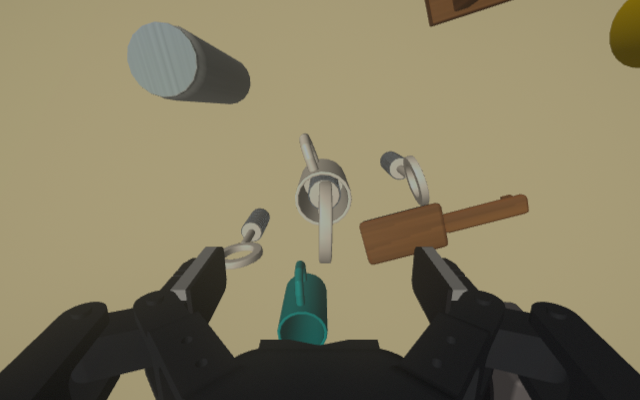

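The wrist view shows the big brush in the white mug, with its ring edge-on at about (325,220). The jaws close across it, and the smaller brushes at (245,245) and (410,180) stand well below. I'll go down and grip only the upper bar, so the fingers stay clear of the peg later.

```bash
python3 -c "
from h import *
plan([.495,-.2803,.203],-.362)"
```

```text
t 2.0 pos [ 0.4942 -0.2698  0.2599] yaw -0.361 w 1.0 F [-0.7 -0.5 -0.5]
q [-0.55  0.06  1.83  0.01  1.27 -0.19] turn [ 0.001 -0.009  0.01 ] shift cm before turn [5.67 0.5  1.  ] after turn [5.69 0.45 0.95]
```

Request:
{"name": "arm_command", "arguments": {
  "series": [
    [[0,-0.009,0.01,0,0.45,0.95,1],[0,0,0,2,0,0,1],[0,0,0,2,0,0,1],[0,0,0,0.9,0,0,1],[0,0,0,0,0,0,1]]
  ]
}}

```text
time: 2.5
tool_pos: [0.4922, -0.2877, 0.2098]
tcp_rot: [1.47, 1.008, -1.474]
wrist_force: [-0.1, 0.5, 0.8]
width: 0.996
```

```bash
python3 -c "
from h import *
plan([.495,-.2803,.203],-.362)"
```

```text
t 2.5 pos [ 0.4922 -0.2877  0.2098] yaw -0.366 w 0.996 F [-0.1  0.5  0.8]
q [-0.57  0.1   1.88 -0.    1.16 -0.2 ] turn [-0.004  0.005 -0.003] shift cm before turn [ 0.67 -0.01 -0.8 ] after turn [ 0.68 -0.   -0.8 ]
```

Request:
{"name": "arm_command", "arguments": {
  "series": [
    [[0,0,0,0.65,0,-0.75,1],[0,0,0,0,0,0,1]]
  ]
}}

```text
time: 2.7
tool_pos: [0.4945, -0.2821, 0.2036]
tcp_rot: [1.471, 1.005, -1.476]
wrist_force: [-0.1, 0.8, -0.1]
width: 1.0
```

```bash
python3 -c "
from h import *
plan([.495,-.2803,.203],-.362)"
```

```text
t 2.7 pos [ 0.4945 -0.2821  0.2036] yaw -0.368 w 1.0 F [-0.1  0.8 -0.1]
q [-0.56  0.1   1.89 -0.01  1.15 -0.19] turn [-0.006  0.006 -0.003] shift cm before turn [ 0.05 -0.02 -0.19] after turn [ 0.06 -0.02 -0.19]
```

Request:
{"name": "arm_command", "arguments": {
  "series": [
    [[0,0,0,0,0,-0.15,0],[0,0,0,0,0,0,0],[0,0,0,0,0,0,0],[0,0,0,0,0,0,0],[0,0,0,0,0,0,0],[0,0,0,0,0,0,0],[0,0,0,0,0,0,0],[0,0,0,0,0,0,0]]
  ],
  "newtons": 60
}}

```text
time: 3.5
tool_pos: [0.4968, -0.2811, 0.2066]
tcp_rot: [1.471, 1.001, -1.472]
wrist_force: [-0.1, 0.6, 0.1]
width: 0.066
```

```bash
python3 - <<'E'
from h import *
plan([.495,-.2803,.26],-.362)
im,d=bot.read_camera("wrist");cv2.imwrite("pics/w2.png",im)
E
```

```text
t 3.5 pos [ 0.4968 -0.2811  0.2066] yaw -0.367 w 0.066 F [-0.1  0.6  0.1]
q [-0.56  0.1   1.89 -0.01  1.15 -0.19] turn [-0.005  0.007 -0.008] shift cm before turn [-5.34 -0.16  0.02] after turn [-5.34 -0.2  -0.01]
```

View pics/w2.png

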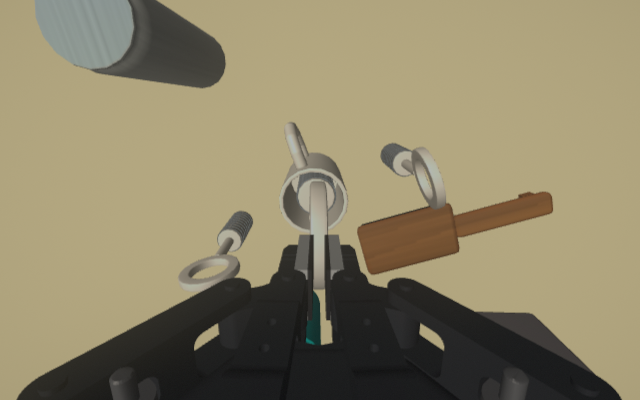

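The opening is 0.066 (about 6 mm), but the ring is 9 mm thick, so the pads seem to sit only on the rounded top edge. I'll average the pose and regrip deeper.

```bash
cat >> h.py <<'E'
def avg(n=5):
    L=[]
    for i in range(n):
        s=bot.read_state();L.append(np.r_[s["tool_pos"],s["width"],s["wrist_force"]]);bot.read_camera("scene")
    L=np.array(L);print(L.mean(0).round(4),L.std(0).round(4));return L.mean(0)
E
python3 -c "
from h import *
avg()"
```

```text
[ 0.4968 -0.2811  0.2066  0.064  -0.246   0.2642 -0.1354] [0.     0.     0.     0.0018 0.398  0.1712 0.8139]
```

Request:
{"name": "arm_command", "arguments": {
  "series": [
    [[0,0,0,0,0,0,0]]
  ]
}}

```text
time: 3.9
tool_pos: [0.4968, -0.2812, 0.2066]
tcp_rot: [1.471, 1.001, -1.473]
wrist_force: [-0.1, 0.7, -0.0]
width: 0.06
```

Request:
{"name": "arm_command", "arguments": {
  "series": [
    [[0,0,0,0,0,0,0]]
  ]
}}

```text
time: 4.0
tool_pos: [0.4968, -0.2812, 0.2066]
tcp_rot: [1.471, 1.001, -1.473]
wrist_force: [-0.7, -0.5, -0.2]
width: 0.066
```

Request:
{"name": "arm_command", "arguments": {
  "series": [
    [[0,0,0,0,0,0,0]]
  ]
}}

```text
time: 4.1
tool_pos: [0.4968, -0.2812, 0.2066]
tcp_rot: [1.471, 1.001, -1.473]
wrist_force: [-0.2, -0.4, -0.3]
width: 0.066
```

Request:
{"name": "arm_command", "arguments": {
  "series": [
    [[0,0,0,0,0,0,0.35],[0,0,0,0,0,0,0.35],[0,0,0,0,0,0,0.35],[0,0,0,0.5,-0.15,0,0.35],[0,0,0,0,0,0,0.35]]
  ]
}}

```text
time: 4.6
tool_pos: [0.4953, -0.2807, 0.2011]
tcp_rot: [1.471, 1.001, -1.472]
wrist_force: [-0.6, 0.6, 0.2]
width: 0.348
```

```bash
python3 -c "
from h import *
plan([.495,-.2803,.201],-.362)"
```

```text
t 4.6 pos [ 0.4953 -0.2807  0.2011] yaw -0.367 w 0.348 F [-0.6  0.6  0.2]
q [-0.56  0.1   1.9  -0.01  1.14 -0.19] turn [-0.005  0.007 -0.008] shift cm before turn [ 0.01 -0.05 -0.02] after turn [ 0.01 -0.04 -0.02]
```

Request:
{"name": "arm_command", "arguments": {
  "series": [
    [[0,0,0,0,0,0,0],[0,0,0,0,0,0,0],[0,0,0,0,0,0,0],[0,0,0,0,0,0,0],[0,0,0,0,0,0,0]]
  ],
  "newtons": 60
}}

```text
time: 5.1
tool_pos: [0.4953, -0.2807, 0.2011]
tcp_rot: [1.471, 1.001, -1.473]
wrist_force: [1.3, 0.4, 0.8]
width: 0.079
```

```bash
python3 - <<'E'
from h import *
plan([.495,-.2803,.26],-.362)
im,d=bot.read_camera("wrist");cv2.imwrite("pics/w3.png",im[150:330,220:420].repeat(3,0).repeat(3,1))
E
```

```text
t 5.1 pos [ 0.4953 -0.2807  0.2011] yaw -0.367 w 0.079 F [1.3 0.4 0.8]
q [-0.56  0.1   1.9  -0.01  1.14 -0.19] turn [-0.005  0.007 -0.008] shift cm before turn [-5.89  0.01  0.02] after turn [-5.89 -0.04 -0.02]
```

View pics/w3.png

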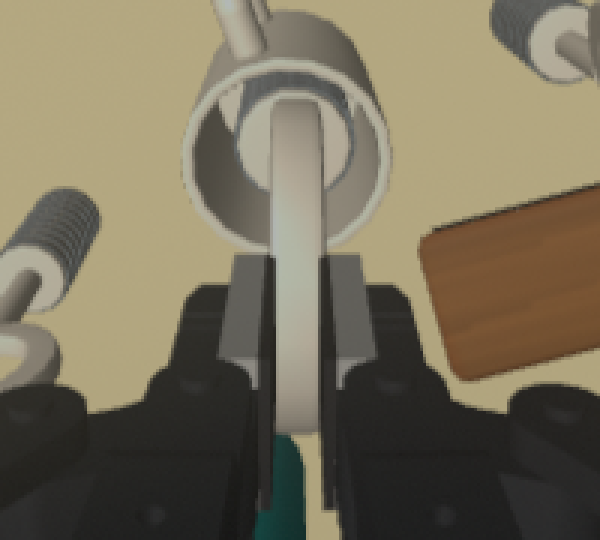

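Request:
{"name": "arm_command", "arguments": {
  "series": [
    [[0,0,0,-1,0,0,0],[0,0,0,-1.5,0,0,0],[0,0,0,-1.5,0,0,0],[0,0,0,-2,0,0,0],[0,0,0,-2,0,0,0],[0,0,0,-2,0,0,0],[0,0,0,-2,0,0,0],[0,0,0,-2,0,0,0],[0,0,0,-1,0,0,0],[0,0,0,0,0,0,0]]
  ]
}}

```text
time: 6.15
tool_pos: [0.4953, -0.2795, 0.3701]
tcp_rot: [1.472, 0.99, -1.466]
wrist_force: [-0.0, 0.1, -0.9]
width: 0.079
```

```bash
python3 - <<'E'
from h import *
plan([.52,-.14,.355],-.067)
im,d=bot.read_camera("scene");cv2.imwrite("pics/s1.png",cv2.resize(im[100:260,200:400],None,fx=4,fy=3.6)[:600])
E
```

```text
t 6.15 pos [ 0.4953 -0.2795  0.3701] yaw -0.367 w 0.079 F [-0.   0.1 -0.9]
q [-0.55 -0.    1.69 -0.01  1.43 -0.19] turn [-0.3    0.012 -0.018] shift cm before turn [  1.34  -2.73 -13.92] after turn [  1.51   1.54 -14.09]
```

View pics/s1.png

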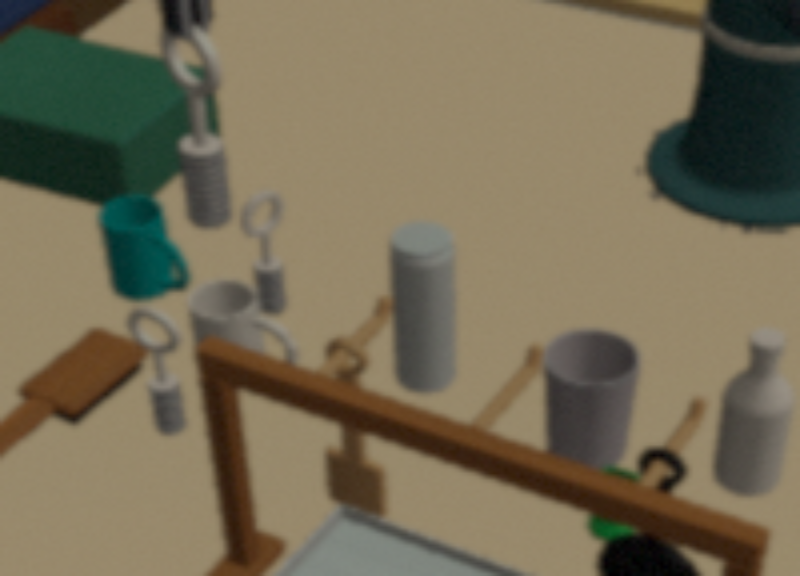

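The brush is out of the mug and hangs plumb from the gripper at about (200,130) in the crop. The mug and its neighbours stand undisturbed. Now I turn it to the peg's direction and go over to the tumbler.

Request:
{"name": "arm_command", "arguments": {
  "series": [
    [[-0.1,0.01,-0.015,0,0,0,0],[-0.1,0,0,0,0,0,0],[-0.1,0,0,0,0,0,0],[0,0,0,0,0.3,-3,0],[0,0,0,0,0.3,-3.5,0],[0,0,0,0,0.3,-3.5,0],[0,0,0,0,0.3,-3.5,0],[0,0,0,0,0.3,-2.5,0],[0,0,0,0,0,0,0]]
  ]
}}

```text
time: 7.1
tool_pos: [0.5148, -0.1145, 0.3568]
tcp_rot: [1.25, 1.198, -1.261]
wrist_force: [-0.9, 0.5, -1.6]
width: 0.079
```

```bash
python3 - <<'E'
from h import *
plan([.461,.0145,.355],-.067)
E
```

```text
t 7.1 pos [ 0.5148 -0.1145  0.3568] yaw -0.058 w 0.079 F [-0.9  0.5 -1.6]
q [-0.27 -0.05  1.77  0.    1.45 -0.21] turn [ 0.008 -0.007  0.016] shift cm before turn [  0.37  -6.12 -12.56] after turn [  0.18  -6.24 -12.51]
```

Request:
{"name": "arm_command", "arguments": {
  "series": [
    [[0.008,-0.007,0.016,0,-1.2,-2.5,0],[0,0,0,0,-1.6,-3,0],[0,0,0,0,-1.6,-3,0],[0,0,0,0,-1.2,-2.5,0],[0,0,0,0,-0.4,-0.8,0],[0,0,0,0,0,0,0],[0,0,0,0,0,0,0]]
  ]
}}

```text
time: 7.8
tool_pos: [0.4586, 0.007, 0.3493]
tcp_rot: [1.251, 1.182, -1.269]
wrist_force: [0.6, 0.2, -1.3]
width: 0.075
```

```bash
python3 - <<'E'
from h import *
plan([.461,.0145,.32],-.067)
for n in ["top","scene"]:
    ci=bot.camera_info(n);im,d=bot.read_camera(n);cv2.imwrite(f"pics/{n}2.png",im[100:260,230:430].repeat(3,0).repeat(3,1))
    P=pts(ci,d);ok=d>0
    m=ok&(abs(P[...,0]-.461)<.06)&(abs(P[...,1]-.0145)<.06)&(P[...,2]>.12)
    q=P[m]
    for z in np.arange(.13,.37,.02):
        w=q[abs(q[:,2]-z)<.01]
        if len(w)>3: print(n,z.round(3),len(w),w.min(0).round(3)[:2],w.max(0).round(3)[:2])
E
```

```text
t 7.8 pos [0.4586 0.007  0.3493] yaw -0.068 w 0.075 F [ 0.6  0.2 -1.3]
q [-0.04 -0.19  1.9  -0.    1.44  0.03] turn [-0.001  0.004  0.011] shift cm before turn [ 2.93  0.22 -0.78] after turn [ 2.93  0.19 -0.76]
scene 0.15 17 [ 0.453 -0.008] [0.474 0.019]
scene 0.17 59 [ 0.456 -0.007] [0.474 0.021]
scene 0.19 64 [ 0.447 -0.009] [0.475 0.02 ]
scene 0.21 64 [ 0.451 -0.009] [0.475 0.02 ]
scene 0.23 86 [ 0.442 -0.012] [0.474 0.02 ]
scene 0.25 25 [ 0.455 -0.002] [0.463 0.009]
scene 0.27 27 [ 0.458 -0.01 ] [0.465 0.019]
scene 0.29 91 [ 0.45  -0.023] [0.466 0.033]
scene 0.31 61 [ 0.456 -0.027] [0.468 0.035]
scene 0.33 79 [ 0.451 -0.021] [0.478 0.031]
scene 0.35 71 [ 0.45  -0.003] [0.48  0.018]
```

View pics/scene2.png

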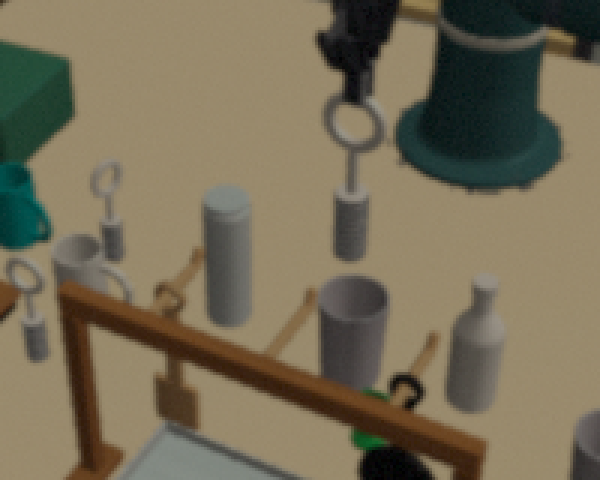

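The brush hangs plumb above the tumbler: its head axis measures about (0.459, 0.006), matching the TCP. I'll centre it and go down.

Request:
{"name": "arm_command", "arguments": {
  "series": [
    [[0,0.004,0.011,0,0.2,-0.75,0],[0,0,0,0,0,0,0],[0,0,0,1.5,0,0,0],[0,0,0,1.5,0,0,0]]
  ]
}}

```text
time: 8.3
tool_pos: [0.4642, 0.0124, 0.3198]
tcp_rot: [1.265, 1.17, -1.258]
wrist_force: [0.1, -0.2, -0.8]
width: 0.08
```

```bash
python3 - <<'E'
from h import *
plan([.461,.0145,.208],-.067)
E
```

```text
t 8.3 pos [0.4642 0.0124 0.3198] yaw -0.073 w 0.08 F [ 0.1 -0.2 -0.8]
q [-0.03 -0.18  1.95 -0.    1.37  0.05] turn [-0.006  0.    -0.005] shift cm before turn [11.18 -0.39 -0.19] after turn [11.18 -0.33 -0.19]
```

Request:
{"name": "arm_command", "arguments": {
  "series": [
    [[-0.006,0,-0.005,1,-0.3,-0.2,0],[0,0,0,1.5,0,0,0],[0,0,0,1.5,0,0,0],[0,0,0,1.5,0,0,0],[0,0,0,1.5,0,0,0],[0,0,0,1.5,0,0,0],[0,0,0,1,0,0,0],[0,0,0,0,0,0,0]]
  ]
}}

```text
time: 9.1
tool_pos: [0.4534, 0.0153, 0.2086]
tcp_rot: [1.248, 1.191, -1.269]
wrist_force: [-0.1, 0.5, -1.2]
width: 0.076
```

```bash
python3 - <<'E'
from h import *
plan([.461,.0145,.208],-.067)
E
```

```text
t 9.1 pos [0.4534 0.0153 0.2086] yaw -0.065 w 0.076 F [-0.1  0.5 -1.2]
q [-0.02 -0.12  2.1   0.    1.18  0.04] turn [0.002 0.001 0.017] shift cm before turn [0.04 0.76 0.03] after turn [0.06 0.76 0.03]
```

Request:
{"name": "arm_command", "arguments": {
  "series": [
    [[0,0,0.017,0,0.6,0,0],[0,0,0,0.4,0,0,0],[0,0,0,0,0,0,0],[0,0,0,0,0,0,0]]
  ]
}}

```text
time: 9.5
tool_pos: [0.4609, 0.0149, 0.2055]
tcp_rot: [1.258, 1.175, -1.254]
wrist_force: [-0.6, -0.5, -0.8]
width: 0.079
```

```bash
python3 - <<'E'
from h import *
plan([.461,.0145,.204],-.067)
for n in ["top","scene"]:
    ci=bot.camera_info(n);im,d=bot.read_camera(n);cv2.imwrite(f"pics/{n}3.png",im[100:260,230:430].repeat(3,0).repeat(3,1))
    P=pts(ci,d);ok=d>0
    m=ok&(abs(P[...,0]-.461)<.06)&(abs(P[...,1]-.0145)<.06)&(P[...,2]>.108)&(P[...,2]<.2)
    q=P[m]
    for z in np.arange(.11,.2,.01):
        w=q[abs(q[:,2]-z)<.005]
        if len(w)>3: print(n,z.round(3),len(w),w.min(0).round(3)[:2],w.max(0).round(3)[:2])
E
```

```text
t 9.5 pos [0.4609 0.0149 0.2055] yaw -0.064 w 0.079 F [-0.6 -0.5 -0.8]
q [-0.02 -0.11  2.1  -0.    1.15  0.04] turn [ 0.003  0.001 -0.004] shift cm before turn [0.15 0.01 0.04] after turn [0.15 0.01 0.04]
scene 0.11 4 [0.463 0.011] [0.466 0.016]
scene 0.12 9 [0.463 0.01 ] [0.469 0.017]
scene 0.13 15 [0.461 0.003] [0.469 0.023]
scene 0.14 42 [ 0.457 -0.014] [0.468 0.034]
scene 0.15 32 [ 0.458 -0.017] [0.469 0.041]
scene 0.16 22 [ 0.457 -0.017] [0.47  0.042]
scene 0.17 28 [ 0.46  -0.018] [0.469 0.042]
scene 0.18 29 [ 0.456 -0.013] [0.472 0.037]
scene 0.19 30 [ 0.457 -0.007] [0.478 0.032]
```

View pics/scene3.png

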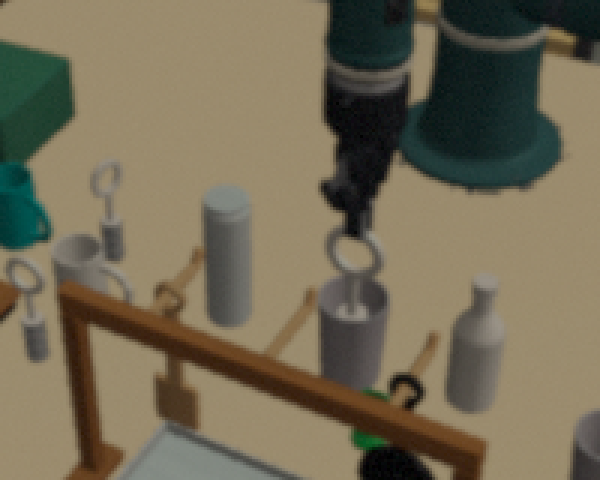

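The brush stands centred in the tumbler with its foot about 5 mm above the floor. A little lower to touch, then the stroke up and down.

Request:
{"name": "arm_command", "arguments": {
  "series": [
    [[0,0,0,0.2,0,0,0],[0,0,0,0.2,0,0,0],[0,0,0,0,0,0,0],[0,0,0,0,0,0,0]]
  ]
}}

```text
time: 10.0
tool_pos: [0.4612, 0.0149, 0.2018]
tcp_rot: [1.258, 1.174, -1.253]
wrist_force: [0.0, 0.6, -0.9]
width: 0.079
```

Request:
{"name": "arm_command", "arguments": {
  "series": [
    [[0,0,0,-1.5,0,0,0],[0,0,0,-1.5,0,0,0],[0,0,0,-1.5,0,0,0],[0,0,0,-1.5,0,0,0],[0,0,0,-1,0,0,0],[0,0,0,0,0,0,0],[0,0,0,0,0,0,0]]
  ]
}}

```text
time: 10.7
tool_pos: [0.4598, 0.015, 0.2728]
tcp_rot: [1.257, 1.176, -1.256]
wrist_force: [0.1, -0.7, -1.7]
width: 0.08
```

```bash
python3 - <<'E'
from h import *
plan([.461,.0145,.204],-.067)
E
```

```text
t 10.7 pos [0.4598 0.015  0.2728] yaw -0.064 w 0.08 F [ 0.1 -0.7 -1.7]
q [-0.02 -0.17  2.02 -0.    1.29  0.04] turn [ 0.003  0.001 -0.002] shift cm before turn [6.88 0.11 0.04] after turn [6.88 0.12 0.04]
```

Request:
{"name": "arm_command", "arguments": {
  "series": [
    [[0,0,0,1.5,0.05,0,0],[0,0,0,1.5,0.05,0,0],[0,0,0,1.5,0,0,0],[0,0,0,1.5,0,0,0],[0,0,0,0.8,0,0,0],[0,0,0,0,0,0,0],[0,0,0,0.3,0,0,0],[0,0,0,0,0,0,0],[0,0,0,0,0,0,0]]
  ]
}}

```text
time: 11.6
tool_pos: [0.4668, 0.0152, 0.2008]
tcp_rot: [1.264, 1.167, -1.245]
wrist_force: [1.4, 0.4, 3.3]
width: 0.076
```

```bash
python3 - <<'E'
from h import *
plan([.461,.0145,.36],-.067)
E
```

```text
t 11.6 pos [0.4668 0.0152 0.2008] yaw -0.065 w 0.076 F [1.4 0.4 3.3]
q [-0.02 -0.11  2.1   0.    1.13  0.04] turn [ 0.002 -0.001 -0.015] shift cm before turn [-15.93  -0.33   0.09] after turn [-15.92  -0.57   0.11]
```

The wrist force changed by about 4 N, so the foot is on the floor again, which puts the foot 0.196 below the TCP. Now I lift out.

Request:
{"name": "arm_command", "arguments": {
  "series": [
    [[0,0,-0.015,-1,-0.2,0,0],[0,0,0,-1.5,-0.2,0,0],[0,0,0,-1.5,0,0,0],[0,0,0,-2,0,0,0],[0,0,0,-2,0,0,0],[0,0,0,-2,0,0,0],[0,0,0,-2,0,0,0],[0,0,0,-2,0,0,0],[0,0,0,0,0,0,0]]
  ]
}}

```text
time: 12.5
tool_pos: [0.4548, 0.0153, 0.3278]
tcp_rot: [1.242, 1.2, -1.279]
wrist_force: [0.1, -0.5, -1.1]
width: 0.082
```

```bash
python3 - <<'E'
from h import *
plan([.57,.0355,.33],-.067)
E
```

```text
t 12.5 pos [0.4548 0.0153 0.3278] yaw -0.065 w 0.082 F [ 0.1 -0.5 -1.1]
q [-0.02 -0.18  1.93  0.    1.42  0.04] turn [0.002 0.001 0.03 ] shift cm before turn [-0.57 11.36 -2.77] after turn [-0.22 11.36 -2.79]
```

Request:
{"name": "arm_command", "arguments": {
  "series": [
    [[0,0,0.03,0,1.5,-0.4,0],[0,0,0,0,2.5,-0.6,0],[0,0,0,0,2.5,-0.6,0],[0,0,0,0,2.5,-0.6,0],[0,0,0,0,1.6,-0.4,0],[0,0,0,0,0.6,-0.2,0],[0,0,0,0,0,0,0],[0,0,0,0,0,0,0]]
  ]
}}

```text
time: 13.3
tool_pos: [0.5643, 0.0363, 0.3075]
tcp_rot: [1.243, 1.194, -1.277]
wrist_force: [-0.7, -0.1, -0.7]
width: 0.08
```

```bash
python3 - <<'E'
from h import *
plan([.57,.0355,.273],-.067)
E
```

```text
t 13.3 pos [0.5643 0.0363 0.3075] yaw -0.065 w 0.08 F [-0.7 -0.1 -0.7]
q [ 0.02  0.04  1.76 -0.    1.37  0.09] turn [0.002 0.003 0.025] shift cm before turn [3.43 0.66 0.03] after turn [3.45 0.58 0.04]
```

Request:
{"name": "arm_command", "arguments": {
  "series": [
    [[0,0,0.025,0.5,0.3,0,0],[0,0,0,1,0,0,0],[0,0,0,1,0,0,0],[0,0,0,0.8,0,0,0],[0,0,0,0,0,0,0],[0,0,0,0,0,0,0]]
  ]
}}

```text
time: 13.9
tool_pos: [0.563, 0.0353, 0.2704]
tcp_rot: [1.253, 1.178, -1.262]
wrist_force: [0.4, -0.6, -1.1]
width: 0.079
```

```bash
python3 - <<'E'
from h import *
plan([.57,.0355,.273],-.067)
for n in ["top","scene","wrist"]:
    ci=bot.camera_info(n);im,d=bot.read_camera(n)
    cv2.imwrite(f"pics/{n}4.png",im if n=="wrist" else im[100:260,230:430].repeat(3,0).repeat(3,1))
    P=pts(ci,d);ok=d>0
    m=ok&(abs(P[...,0]-.57)<.03)&(abs(P[...,1]-.0355)<.045)&(P[...,2]>.065)&(P[...,2]<.26)
    q=P[m]
    for z in np.arange(.07,.26,.015):
        w=q[abs(q[:,2]-z)<.007]
        if len(w)>3: print(n,z.round(3),len(w),w.min(0).round(3)[:2],w.max(0).round(3)[:2])
E
```

```text
t 13.9 pos [0.563  0.0353 0.2704] yaw -0.066 w 0.079 F [ 0.4 -0.6 -1.1]
q [ 0.02  0.05  1.82 -0.    1.28  0.09] turn [0.001 0.004 0.004] shift cm before turn [-0.26  0.7  -0.06] after turn [-0.26  0.7  -0.06]
top 0.085 10 [0.546 0.02 ] [0.554 0.041]
top 0.1 9 [0.546 0.019] [0.554 0.04 ]
top 0.115 8 [0.546 0.019] [0.555 0.037]
top 0.13 8 [0.547 0.018] [0.557 0.036]
top 0.145 47 [0.547 0.018] [0.568 0.035]
top 0.205 11 [0.558 0.02 ] [0.564 0.03 ]
top 0.22 5 [0.557 0.013] [0.562 0.018]
top 0.25 17 [0.553 0.011] [0.565 0.027]
scene 0.1 19 [0.561 0.018] [0.579 0.049]
scene 0.115 41 [0.561 0.016] [0.58  0.049]
scene 0.13 43 [0.556 0.022] [0.58  0.048]
scene 0.145 90 [0.548 0.016] [0.579 0.049]
scene 0.16 15 [0.563 0.022] [0.575 0.039]
scene 0.175 15 [0.562 0.03 ] [0.57  0.038]
scene 0.19 17 [0.563 0.027] [0.569 0.038]
scene 0.205 64 [0.558 0.008] [0.57  0.054]
scene 0.22 45 [0.558 0.002] [0.57  0.063]
scene 0.235 46 [0.56  0.005] [0.573 0.062]
scene 0.25 58 [0.557 0.007] [0.579 0.058]
wrist 0.085 86 [0.546 0.039] [0.577 0.051]
wrist 0.1 91 [0.547 0.039] [0.577 0.051]
wrist 0.115 84 [0.546 0.038] [0.578 0.051]
wrist 0.13 101 [0.547 0.038] [0.578 0.051]
wrist 0.145 758 [0.546 0.019] [0.578 0.05 ]
wrist 0.22 18 [0.561 0.063] [0.568 0.064]
wrist 0.235 266 [0.56  0.058] [0.569 0.065]
wrist 0.25 1341 [0.549 0.008] [0.579 0.061]
```

View pics/scene4.png

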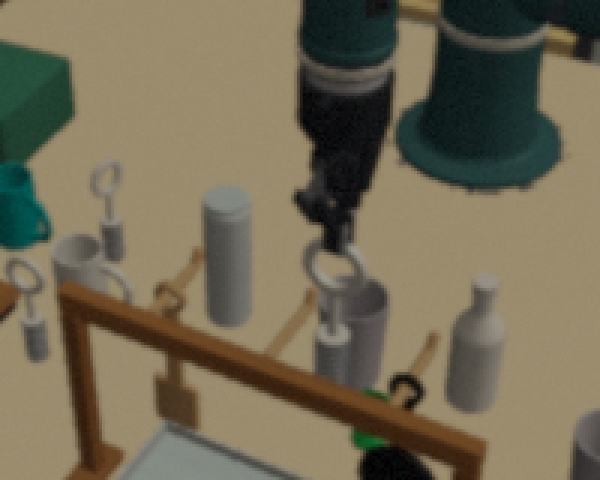

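View pics/wrist4.png

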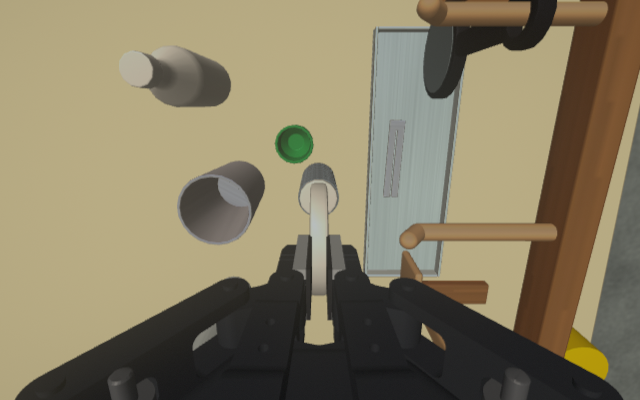

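The scene view shows the brush plumb in front of the peg tip. In the wrist view the free peg runs from (410,238) to (553,232). I'll cross-check it with the wrist depth.

```bash
python3 - <<'E'
from h import *
ci=bot.camera_info("wrist");im,d=bot.read_camera("wrist")
P=pts(ci,d);m=(d>0)&(P[...,0]>.59)&(P[...,0]<.72)&(P[...,1]>-.0)&(P[...,1]<.07)&(P[...,2]>.2)&(P[...,2]<.26);q=P[m]
for x0 in np.arange(.6,.72,.01):
    w=q[abs(q[:,0]-x0)<.004]
    if len(w): print(x0.round(3),len(w),"y",w[:,1].min().round(4),w[:,1].max().round(4),"z",w[:,2].min().round(4),w[:,2].max().round(4))
# ring extremes
m=(d>0)&(abs(P[...,0]-.563)<.02)&(abs(P[...,1]-.035)<.045)&(P[...,2]>.2)&(P[...,2]<.262);q=P[m];print(q.min(0),q.max(0))
plan([.57,.038,.273],-.067)
E
```

```text
0.61 295 y 0.029 0.0386 z 0.2274 0.2422
0.62 206 y 0.0288 0.0382 z 0.2241 0.2375
0.63 246 y 0.0281 0.0377 z 0.2242 0.232
0.64 246 y 0.0277 0.037 z 0.2245 0.2312
0.65 244 y 0.0268 0.0361 z 0.224 0.2312
0.66 249 y 0.0262 0.0354 z 0.2244 0.2314
0.67 240 y 0.0254 0.0349 z 0.2248 0.2312
0.68 249 y 0.0252 0.034 z 0.224 0.2315
0.69 1672 y 0.0 0.0498 z 0.2098 0.2365
0.7 2349 y 0.0001 0.07 z 0.2096 0.2378
0.71 1194 y 0.0002 0.0699 z 0.2331 0.2369
[0.54691654 0.00797984 0.21842218] [0.58077841 0.06484817 0.26198988]
t 14.1 pos [0.5635 0.0354 0.2711] yaw -0.066 w 0.077 F [ 0.7  0.1 -0.8]
q [ 0.02  0.05  1.82 -0.    1.28  0.09] turn [0.001 0.004 0.003] shift cm before turn [-0.19  0.63 -0.3 ] after turn [-0.19  0.63 -0.3 ]
```

Request:
{"name": "arm_command", "arguments": {
  "series": [
    [[0,0.004,0.003,-0.25,0,-0.3,0],[0,0,0,0,0.7,0,0],[0,0,0,0,1,0,0],[0,0,0,0,0,0,0]]
  ]
}}

```text
time: 14.5
tool_pos: [0.5833, 0.0376, 0.2756]
tcp_rot: [1.26, 1.175, -1.253]
wrist_force: [1.1, 0.3, 0.5]
width: 0.08
```

```bash
python3 - <<'E'
from h import *
plan([.653,.033,.274],-.067)
E
```

```text
t 14.5 pos [0.5833 0.0376 0.2756] yaw -0.065 w 0.08 F [1.1 0.3 0.5]
q [0.02 0.08 1.78 0.   1.28 0.09] turn [ 0.002 -0.001 -0.004] shift cm before turn [0.2  6.99 0.  ] after turn [ 0.16  6.99 -0.01]
```

Request:
{"name": "arm_command", "arguments": {
  "series": [
    [[0,0,0,0,0.8,0,0],[0,0,0,0,0.8,0,0],[0,0,0,0,0.8,0,0],[0,0,0,0,0.8,0,0],[0,0,0,0,0,0,0]]
  ]
}}

```text
time: 15.0
tool_pos: [0.6189, 0.0352, 0.2753]
tcp_rot: [1.26, 1.175, -1.254]
wrist_force: [0.5, 0.1, -0.9]
width: 0.077
```

```bash
python3 - <<'E'
from h import *
plan([.653,.033,.274],-.067)
im,d=bot.read_camera("wrist");cv2.imwrite("pics/w5.png",im)
im,d=bot.read_camera("scene");cv2.imwrite("pics/s5.png",cv2.resize(im[130:230,250:400],None,fx=5,fy=5))
E
```

```text
t 15.0 pos [0.6189 0.0352 0.2753] yaw -0.066 w 0.077 F [ 0.5  0.1 -0.9]
q [0.02 0.15 1.7  0.   1.29 0.08] turn [ 0.001 -0.001 -0.004] shift cm before turn [ 0.14  3.42 -0.01] after turn [ 0.13  3.42 -0.01]
```

View pics/s5.png

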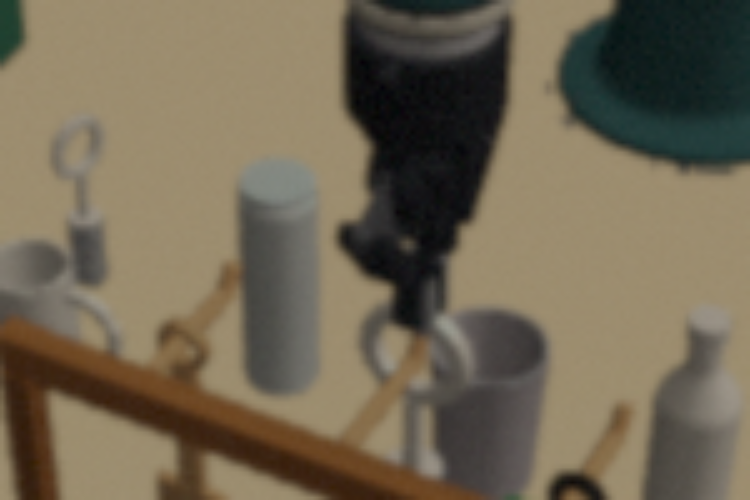

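View pics/w5.png

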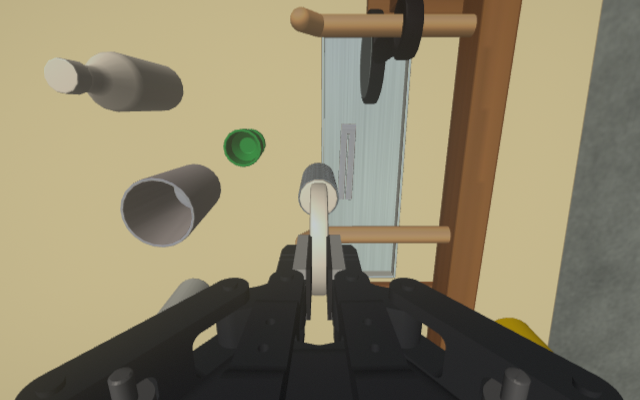

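The ring is over the peg: the peg's tip shows through the hole at about (415,340) in the scene crop. No contact so far. I'll go on in and then lower.

Request:
{"name": "arm_command", "arguments": {
  "series": [
    [[0,0,0,0,0.9,0,0],[0,0,0,0,0.9,0,0],[0,0,0,0,0.9,0,0],[0,0,0,0,0.4,0,0],[0,0,0,0.5,0,0,0],[0,0,0,0.5,0,0,0],[0,0,0,0,0,0,0]]
  ]
}}

```text
time: 15.8
tool_pos: [0.6512, 0.0331, 0.2642]
tcp_rot: [1.259, 1.176, -1.255]
wrist_force: [0.4, 0.3, -0.8]
width: 0.081
```

```bash
python3 - <<'E'
from h import *
plan([.653,.033,.254],-.067)
E
```

```text
t 15.8 pos [0.6512 0.0331 0.2642] yaw -0.065 w 0.081 F [ 0.4  0.3 -0.8]
q [0.01 0.21 1.65 0.   1.28 0.08] turn [ 0.002 -0.001 -0.002] shift cm before turn [ 1.02  0.17 -0.  ] after turn [ 1.02  0.18 -0.  ]
```

Request:
{"name": "arm_command", "arguments": {
  "series": [
    [[0,0,0,0.4,0,0,0],[0,0,0,0.3,0,0,0],[0,0,0,0.2,0,0,0],[0,0,0,0.1,0,0,0],[0,0,0,0,0,0,0]]
  ]
}}

```text
time: 16.3
tool_pos: [0.6505, 0.0332, 0.2538]
tcp_rot: [1.259, 1.176, -1.255]
wrist_force: [0.2, 0.2, -0.7]
width: 0.079
```

```bash
python3 - <<'E'
from h import *
plan([.653,.033,.254],-.067)
ci=bot.camera_info("scene");im,d=bot.read_camera("scene");cv2.imwrite("pics/s6.png",cv2.resize(im[130:260,250:400],None,fx=4.5,fy=4.5))
E
```

```text
t 16.3 pos [0.6505 0.0332 0.2538] yaw -0.065 w 0.079 F [ 0.2  0.2 -0.7]
q [0.01 0.22 1.66 0.   1.26 0.08] turn [ 0.002 -0.001 -0.002] shift cm before turn [-0.02  0.25  0.  ] after turn [-0.02  0.25  0.  ]
```

View pics/s6.png

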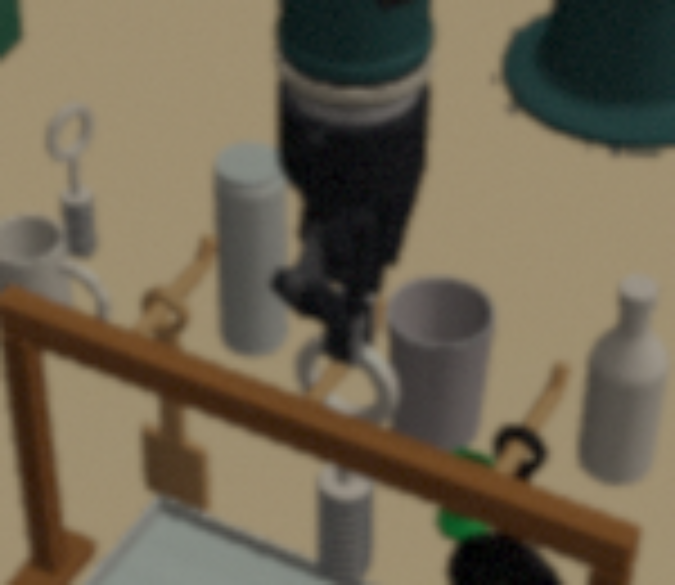

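Request:
{"name": "arm_command", "arguments": {
  "series": [
    [[0,0,0,0.15,0,0,0],[0,0,0,0,0,0,0],[0,0,0,0,0,0,0]]
  ]
}}

```text
time: 16.65
tool_pos: [0.6509, 0.0332, 0.2539]
tcp_rot: [1.26, 1.175, -1.254]
wrist_force: [-0.3, -0.5, -1.3]
width: 0.078
```

Request:
{"name": "arm_command", "arguments": {
  "series": [
    [[0,0,0,0.2,0,0,0],[0,0,0,0.1,0,0,0],[0,0,0,0,0,0,0],[0,0,0,0,0,0,0]]
  ]
}}

```text
time: 17.05
tool_pos: [0.6512, 0.0332, 0.2537]
tcp_rot: [1.261, 1.174, -1.252]
wrist_force: [-0.8, -0.1, 1.0]
width: 0.078
```

Request:
{"name": "arm_command", "arguments": {
  "series": [
    [[0,0,0,0,0,0,0.12],[0,0,0,0,0,0,0.16],[0,0,0,0,0,0,0.2],[0,0,0,0,0,0,0.24],[0,0,0,0,0,0,0.24]]
  ],
  "newtons": 20
}}

```text
time: 17.55
tool_pos: [0.6512, 0.0333, 0.2522]
tcp_rot: [1.26, 1.175, -1.253]
wrist_force: [0.2, 0.4, 2.0]
width: 0.242
```

```bash
python3 - <<'E'
from h import *
plan([.653,.033,.3],-.067)
im,d=bot.read_camera("wrist");cv2.imwrite("pics/w7.png",im)
ci=bot.camera_info("scene");im,d=bot.read_camera("scene");cv2.imwrite("pics/s7.png",cv2.resize(im[130:260,250:400],None,fx=4.5,fy=4.5))
E
```

```text
t 17.55 pos [0.6512 0.0333 0.2522] yaw -0.065 w 0.242 F [0.2 0.4 2. ]
q [0.01 0.22 1.66 0.   1.26 0.08] turn [ 0.002 -0.001 -0.005] shift cm before turn [-4.78  0.21  0.01] after turn [-4.78  0.18  0.01]
```

View pics/s7.png

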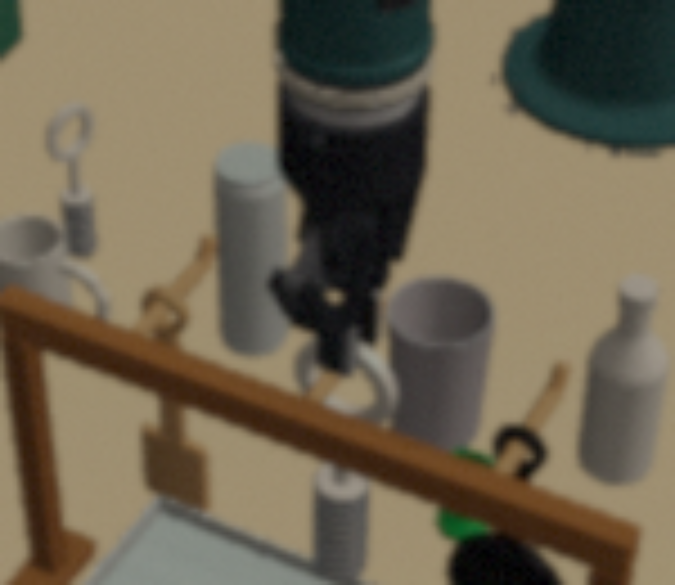

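View pics/w7.png

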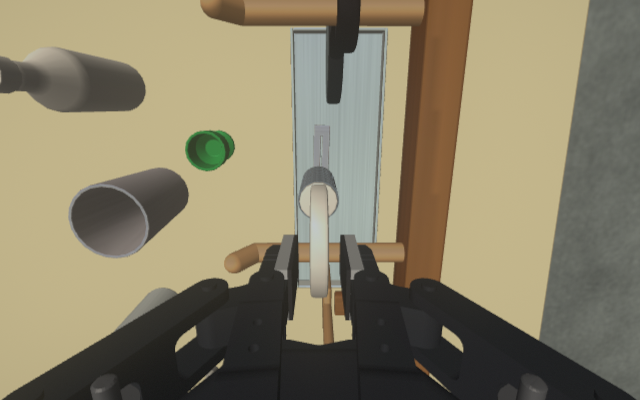

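The ring hangs on the peg at (318,245) in the wrist view, clear of both pads. I'll withdraw straight up.

Request:
{"name": "arm_command", "arguments": {
  "series": [
    [[0,0,0,-0.5,0,0,0.24],[0,0,0,-1,0,0,0.24],[0,0,0,-1,0,0,0.24],[0,0,0,-2,0,0,0.24],[0,0,0,-3,0,0,0.24],[0,0,0,-3,0,0,0.24],[0,0,0,-3,0,0,0.24],[0,0,0,0,0,0,0.24]]
  ]
}}

```text
time: 18.45
tool_pos: [0.6503, 0.0331, 0.3976]
tcp_rot: [1.261, 1.173, -1.251]
wrist_force: [-0.3, 0.7, 1.1]
width: 0.237
```

Request:
{"name": "arm_command", "arguments": {
  "series": [
    [[0,0,0,0,0,0,0.24],[0,0,0,0,0,0,0.24],[0,0,0,0,0,0,0.24],[0,0,0,0,0,0,0.24],[0,0,0,0,0,0,0.24],[0,0,0,0,0,0,0.24],[0,0,0,0,0,0,0.24],[0,0,0,0,0,0,0.24],[0,0,0,0,0,0,0.24],[0,0,0,0,0,0,0.24]]
  ]
}}

```text
time: 19.45
tool_pos: [0.6488, 0.0331, 0.3933]
tcp_rot: [1.258, 1.178, -1.256]
wrist_force: [0.1, -0.3, 1.1]
width: 0.243
```

```bash
cat > chk.py <<'E'
from h import *
plan([.653,.033,.3],-.067)
for n in ["top","scene","wrist"]:
    ci=bot.camera_info(n);im,d=bot.read_camera(n);cv2.imwrite(f"pics/{n}8.png",im if n!="scene" else cv2.resize(im[130:270,220:440],None,fx=3.6,fy=3.6))
    P=pts(ci,d);ok=d>0
    m=ok&(abs(P[...,0]-.651)<.03)&(abs(P[...,1]-.0315)<.045)&(P[...,2]>.04)&(P[...,2]<.26);q=P[m]
    for z in [.06,.08,.1,.12,.14,.18,.2,.21,.22,.23,.24]:
        w=q[abs(q[:,2]-z)<.005]
        if len(w)>3: print(n,z,len(w),w.min(0).round(3)[:2],w.max(0).round(3)[:2])
    # bystanders (bbox centres)
    for nm,x,y,z0 in [("tall",.461,.0145,.09),("short",.496,.288,.05),("lotion",.441,.137,.145),("spray",.433,-.138,.15),("egg",.538,.066,.038),("mug",.49,-.28,.07)]:
        w=P[ok&(abs(P[...,0]-x)<.045)&(abs(P[...,1]-y)<.045)&(P[...,2]>z0)&(P[...,2]<z0+.025)]
        if len(w): print("  ",nm,((w.min(0)+w.max(0))/2)[:2].round(3))
E
python3 chk.py
```

```text
t 19.45 pos [0.6488 0.0331 0.3933] yaw -0.065 w 0.243 F [ 0.1 -0.3  1.1]
q [0.01 0.16 1.47 0.   1.51 0.08] turn [ 0.002 -0.001 -0.001] shift cm before turn [ 9.33  0.41 -0.01] after turn [ 9.33  0.42 -0.02]
top 0.2 16 [0.648 0.017] [0.655 0.06 ]
top 0.21 4 [0.648 0.05 ] [0.652 0.057]
top 0.22 11 [0.649 0.051] [0.657 0.059]
top 0.23 77 [0.636 0.015] [0.681 0.056]
top 0.24 50 [0.647 0.015] [0.656 0.046]
   tall [ 0.463 -0.014]
   short [0.494 0.302]
   spray [ 0.434 -0.139]
   mug [ 0.492 -0.276]
scene 0.06 17 [0.646 0.015] [0.667 0.045]
scene 0.08 30 [0.647 0.014] [0.67  0.046]
scene 0.1 37 [0.648 0.019] [0.669 0.046]
scene 0.12 29 [0.652 0.02 ] [0.669 0.046]
scene 0.14 9 [0.653 0.026] [0.659 0.035]
scene 0.2 32 [0.648 0.   ] [0.66 0.06]
scene 0.21 30 [ 0.649 -0.   ] [0.659 0.061]
scene 0.22 38 [0.627 0.002] [0.679 0.061]
scene 0.23 102 [0.622 0.005] [0.68  0.056]
scene 0.24 46 [0.648 0.012] [0.659 0.046]
   tall [0.461 0.013]
   short [0.497 0.287]
   lotion [0.442 0.137]
   spray [ 0.432 -0.139]
   egg [0.51  0.051]
   mug [ 0.494 -0.276]
wrist 0.06 12 [0.636 0.036] [0.665 0.047]
wrist 0.08 12 [0.638 0.04 ] [0.663 0.047]
wrist 0.1 15 [0.637 0.039] [0.665 0.047]
wrist 0.12 10 [0.639 0.039] [0.665 0.047]
wrist 0.18 6 [0.646 0.029] [0.646 0.034]
wrist 0.21 11 [0.649 0.062] [0.657 0.062]
wrist 0.22 77 [0.622 0.002] [0.68  0.062]
wrist 0.23 742 [0.621 0.005] [0.681 0.059]
wrist 0.24 362 [0.646 0.013] [0.657 0.05 ]
   tall [0.461 0.015]
   lotion [0.441 0.138]
   spray [ 0.429 -0.127]
   egg [0.526 0.054]
   mug [ 0.467 -0.291]
```

View pics/scene8.png

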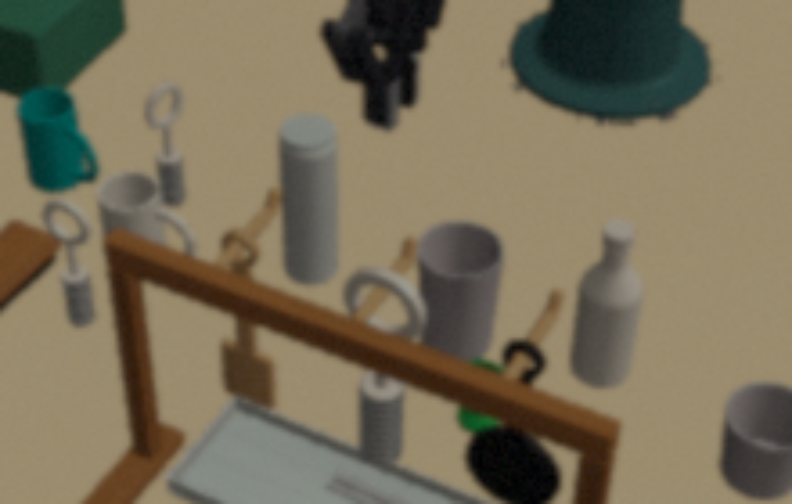

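View pics/wrist8.png

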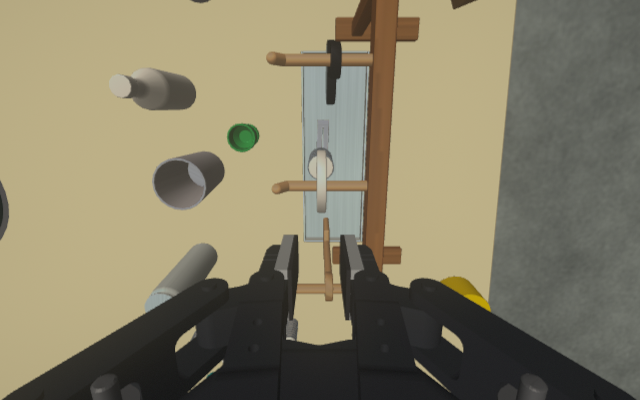

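The brush hangs plumb on the middle peg, with its ring at about (0.652, 0.031) and z 0.21, and nothing touches it. I'll let it settle for another second, compare two frames for motion, and then hand in.

Request:
{"name": "arm_command", "arguments": {
  "series": [
    [[0,0,0,0,0,0,0.24],[0,0,0,0,0,0,0.24],[0,0,0,0,0,0,0.24],[0,0,0,0,0,0,0.24],[0,0,0,0,0,0,0.24],[0,0,0,0,0,0,0.24],[0,0,0,0,0,0,0.24],[0,0,0,0,0,0,0.24],[0,0,0,0,0,0,0.24],[0,0,0,0,0,0,0.24]]
  ]
}}

```text
time: 20.6
tool_pos: [0.6489, 0.0331, 0.3938]
tcp_rot: [1.259, 1.177, -1.255]
wrist_force: [-0.4, -1.0, -0.5]
width: 0.239
```

```bash
python3 - <<'E'
from h import *
ci=bot.camera_info("scene")
for i in range(4):
    im,d=bot.read_camera("scene");P=pts(ci,d)
    r=[]
    for z0,z1 in [(.055,.12),(.19,.22)]:
        w=P[(d>0)&(abs(P[...,0]-.651)<.03)&(abs(P[...,1]-.0315)<.045)&(P[...,2]>z0)&(P[...,2]<z1)];r.append(w.mean(0).round(4))
    print(r)
    for k in range(3): bot.read_camera("scene")
w=P[(d>0)&(abs(P[...,0]-.538)<.03)&(abs(P[...,1]-.066)<.03)&(P[...,2]>.036)&(P[...,2]<.055)];g=w[w[:,1]>.045];print("egg",g.min(0).round(3),g.max(0).round(3))
print(bot.read_state()["time"]);print(bot.finish_job())
E
```

```text
[array([0.6625, 0.034 , 0.0892]), array([0.6545, 0.0338, 0.2047])]
[array([0.6624, 0.0341, 0.0898]), array([0.6543, 0.0324, 0.204 ])]
[array([0.6624, 0.034 , 0.0892]), array([0.6543, 0.0326, 0.2042])]
[array([0.6624, 0.0338, 0.0895]), array([0.6545, 0.0326, 0.2046])]
egg [0.517 0.052 0.041] [0.529 0.078 0.051]
21.4
the job is handed in; nothing more can be done
None
```

I took the large brush out of the white mug by its ring bar and scrubbed the tall tumbler: down to the bottom, up about 70 mm, and down again. On the second stroke about 4 N at the wrist showed it touching the floor. I then hung it on the free middle peg and handed the job in at 21.4 s; no verdict was reported.

**Grip:** the first grip caught only the rounded top edge of the ring bar, so I opened and regripped about 5 mm deeper before lifting.

**Last checks that agreed:**
- The ring's centre is about 43 mm out from the rail, within 1 mm of the peg sideways, and about 15 mm below its axis (height taken from the hanging pose).
- The brush hangs plumb, and about 0.6 s of frames showed no motion.
- The gripper is clear, at z 0.39 m.
- The scene camera put the mug, both tumblers, the lotion and the spray within measuring error of where they started.

**Checks that disagreed or were incomplete:**
- The egg cup could only be partly measured in the last views because it was hidden. What was visible lies inside its original outline.
- In the last overhead view the measurements for both tumblers were off, by about 28 mm for the tall one and 13 mm for the short one, because the arm blocked the view. The scene camera gave their true places, as did the wrist camera for the tall one.
- The torch, hairbrush, tweezer, mirror and spatula were not measured again. The mirror, spatula and tweezer looked unchanged in the last pictures, and the arm never went near the torch or the hairbrush.

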